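# Lift a scale platform off its rest with a wedge

### The job

Set the brass check weight down (do not drop it) centred on the black ring of the bench scale's steel platform and let go of it. Then push the orange wedge, flat on the counter and thin end first, in under the middle of the platform's front lip until the platform just lifts off its rest, leaving a gap of about 4 mm at the lip. Finish holding the wedge there, still gripped, touching neither the platform nor the weight, and leave the other things on the counter where they are.

Things in the scene. Friction and masses are not known exactly. Their poses are not given: they have to be found in the camera images.
- scale: White and grey bench scale, fixed. Origin on the counter under its platform's middle; +x points from the front lip to the back, z up. Steel platform: x -85 to 85, y -75 to 75, 10 thick, top 24 above the counter, hinged at the back (x = 85). Under it two side rails, inner faces at y = -49 and 49; the channel between is open in front and empty to x = 85. Console 85 high behind, x 105 to 165.
- platform (a joint): Tilt of the platform (0.5 to 1 kg) about its back hinge, rad; 0 = lying on the rest pads of its side rails, positive = front lip raised. The lip is 170 mm from the hinge, so the gap at the lip is 170 mm x value (4 mm = 0.024). It falls back to 0 by its own weight.
- ring (a point): Centre of the black ring (inner diameter 60, outer 72) marked flat on the platform's top, in the middle of the platform; at rest 24 above the counter.
- lip (a point): Middle of the lower edge of the platform's front lip, at rest 14 above the counter.
- weight: Brass check weight, 0.5 kg, loose, upright on the counter. Origin in the centre of its underside. Disc of diameter 60 and height 24 with a plain round grip of diameter 24 on top, reaching 58 above the underside.
- wedge: Loose orange plastic wedge, flat on the counter, 140 long, 30 wide, about 0.12 kg. Origin in the centre of its underside; +x points to the thin end. Tail block to grip across its 30 mm width: x -70 to -30, 50 high. From x = -30 to 70 a straight ramp falls from 26 to 4 high: it meets the resting lip 45 mm behind the thin end; each further 4.5 mm in lifts the lip 1 mm.
- wedge_tip (a point): Middle of the lower edge of the wedge's thin end (x = +70 of the wedge).
- jar: Bystander: small amber jar with a white cap, diameter 50, height 55; origin in the centre of its underside.
- pomegranate: Bystander: dark red pomegranate, diameter 80, height 78; origin at the centre of its underside.
- apple: Bystander: red apple, diameter 80, height 78; origin at the centre of its underside.
- cup: Bystander: steel cup, diameter 72, height 80; origin in the centre of its underside.
- bowl: Bystander: terracotta bowl, diameter 150, height 50; origin in the centre of its underside.
- dish: Bystander: flat steel dish, diameter 180, height 20; origin in the centre of its underside.
- spoon: Bystander: steel spoon about 200 long and under 25 high, lying flat on the counter; its handle points along its -x.
There are look-alikes about, which are no part of the job. Leave any purple look-alike of the weight alone.

How it is judged:
By the outcome, as a careful person would: the job done as asked, in the order asked, and still so for the second after the job is handed in, while the arm keeps its last pose, push and grip.
It also fails if it takes over 64 s, if anything falls off the work surface, if the arm or the gripper's body presses on something with over 40 N, if the wrist force passes 120 N, or if a joint passes its speed limit or range.

### The arm

A 7-joint arm with a two-finger parallel gripper is mounted at the origin on the work surface. World frame = base frame: x ahead of the robot, y to its left, z up, the work surface at z = 0. Lengths are in m, angles in rad, forces in N, time in s.
With the tool pointing down it reaches from about 0.425 to 1.025 m from the base axis. Payload 9.4 kg.
Tool frame: the origin (TCP) lies at the very end of the fingers, on their centre line; the grasp point (between the pads) lies 19 mm behind it; z points along the fingers, y is the line along which they close (so a half turn about z gives the same grasp; the last joint's range is limited). The gripper opens to 85 mm and grips with 20 to 120 N. Pads are 22 mm wide; open, the fingers measure 114 mm over their backs; the gripper's body (76 mm by 85 mm) begins 54 mm behind the grasp point. The pads swing forward as they close: fully open they stand 13 mm farther back than shut.
Start: joints at [-1.201, 0.599, -0.003, 1.599, 0.002, 0.943, -0.08], TCP at [0.313, 0.654, 0.231] pointing down, gripper open.
Joint ranges: [-2.57, 2.57], [-0.35, 1.97], [-1.29, 1.29], [0.11, 2.56], [-1.05, 4.19], [0.11, 1.86], [-2.63, 2.63]. Speed limits (rad/s): [2.22, 2.22, 3.01, 3.01, 3.14, 3.14, 3.14].

### API

Orientations are given as a rotation vector (axis times angle).
In Python, from cell import env, eyes gives the robot as it stands. The module is installed in compiled form; this text tells all that it offers.
- The arm moves only by the tool drive_tool, never from a script. Its argument "plan" is a list of rows, each a list of 3 entries, a list of its own where there are three numbers: the shift along the world's x, y, z in cm, then the turn about the world's z in degrees, then the closure, from 0 (fully open) to 1 (shut). In form: [[[tx, ty, tz], turn, hand], ...]. A call has 1 to 5 rows; each row shifts and turns the commanded pose from where the row before left it; what a row does not reach is not made up. A row lasts 1/8 s, in which the tool goes at most 62.5 mm and 10.7 degrees, less where a joint would pass 70% of its speed; a pose out of reach is approached as far as the arm can. A call with a gripper value outside its range is refused whole. The fingers move at their own pace and stop on an object; the grip force is fixed at half the most. Time passes only in rows, so rows that do not move let the fingers close. It gives the time, the measured TCP pose, the force, the opening and the grip force at its end, in the units of the state.
- env.get_state(): the state, without advancing time (a new reading comes with each control period).
- eyes.read_camera(name): name is "scene" or "top"; returns a dict with "frame" (420x560x3 uint8, red, green, blue), "mtx" (3x3 intrinsics, pixels), "extrinsics" (4x4, takes a point from world to camera coordinates). Camera axes: x right, y down, z forward; pixel columns grow to the right and rows downward; lengths in m; the calibration is good to about 2 mm. A picture is of the moment at which its call begins. There is no depth.
- env.sign_off(): hands the job in; it is judged then, once.
The state is a dict: "t": time; "joint_positions": joint angles; "joint_vel": joint speeds; "tau": joint torques, N m; "ee_pos": TCP position; "eef_rot": TCP orientation; "contact_force": force on the tool from outside, world axes, zero at the start; "ft_torque": the same for the moment, N m; "opening": finger opening in m; "gripper_force": force on a finger pad.
Only numpy, scipy, OpenCV 4.12 (cv2) and the standard library are available. Lean on these libraries where they do the work, as an engineer would, in place of code of your own. Each camera call takes 0.05 s, during which the arm holds its last target. There are 200 camera calls.

## Working session

There is one attempt and no reset: what is moved stays moved. The work goes in short steps, Python scripts to look and compute and a tool call to move; the robot and the scene stay as the last step left them, time stands still between calls to the robot, and variables do not carry over. Pictures are saved under pics/ and viewed, at most 10 in all, crops included, and the job is handed in when it is done.

Besides the shell and the picture viewer there is one more tool, called after "Call:" as a command line: name --argument value ..., lists and objects as JSON in quotes. drive_tool: Moves the arm, as the interface text tells. Its arguments: {"type":"object","properties":{"plan":{"type":"array","items":{"type":"array"}}},"required":["plan"]}

```bash
mkdir -p pics; cat > h.py <<'E'
import numpy as np, cv2
from cell import env, eyes
def snap(n,f):
    c=eyes.read_camera(n); cv2.imwrite(f,c["frame"][:,:,::-1]); np.savez(f[:-3]+'npz',K=c["mtx"],E=c["extrinsics"]); return c
def P(f): d=np.load(f[:-3]+'npz'); return d['K']@d['E'][:3]
def tri(p1,u1,p2,u2):
    X=cv2.triangulatePoints(P(p1),P(p2),np.array(u1,float).T.reshape(2,-1),np.array(u2,float).T.reshape(2,-1)); return (X[:3]/X[3]).T
def onz(p,u,z):
    M=P(p); out=[]
    for a in np.atleast_2d(np.array(u,float)):
        H=np.column_stack([M[:,0],M[:,1],M[:,2]*z+M[:,3]]); w=np.linalg.solve(H,[a[0],a[1],1]); out.append(w[:2]/w[2])
    return np.array(out)
def proj(p,X):
    X=np.atleast_2d(X); q=(P(p)@np.c_[X,np.ones(len(X))].T).T; return q[:,:2]/q[:,2:]
E
python3 - <<'E'
from h import *
for n in("scene","top"):
    c=snap(n,f'pics/{n}0.png'); print(n,np.round(c["mtx"],1).tolist(),np.round(c["extrinsics"],3).tolist())
print(env.get_state())
E
```

```text
scene [[420.0, 0.0, 276.6], [0.0, 420.0, 205.9], [0.0, 0.0, 1.0]] [[0.836, 0.548, 0.017, -0.494], [0.325, -0.469, -0.821, -0.184], [-0.442, 0.692, -0.57, 1.888], [0.0, 0.0, 0.0, 1.0]]
top [[499.9, 0.0, 279.8], [0.0, 499.9, 215.4], [0.0, 0.0, 1.0]] [[-0.008, -1.0, -0.014, -0.013], [-0.997, 0.009, -0.076, 0.616], [0.076, 0.014, -0.997, 1.503], [0.0, 0.0, 0.0, 1.0]]
{'t': 0.1, 'joint_positions': array([-1.20068716,  0.60008752, -0.00255137,  1.60009324,  0.00176608,
        0.94292522, -0.07981791]), 'joint_vel': array([ 0.00040591, -0.00153549, -0.00163104, -0.00221633,  0.00118002,
        0.00017559,  0.00048078]), 'tau': array([ 4.27280000e-03, -7.77989316e+01,  1.56957194e+00, -2.58621740e+01,
        1.26456734e-02,  5.49706034e-03,  3.72876241e-05]), 'ee_pos': array([0.3130689 , 0.65341351, 0.23045709]), 'eef_rot': array([-6.95929818e-01, -3.06330551e+00,  2.34601688e-03]), 'contact_force': array([0.020302  , 0.25563138, 0.52920223]), 'ft_torque': array([-0.01565475,  0.00030168,  0.01133551]), 'gripper_force': 0.0, 'opening': 0.08547562047472983}
```

View pics/scene0.png

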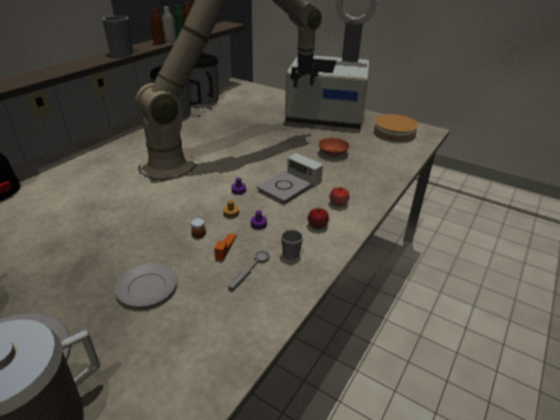

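View pics/top0.png

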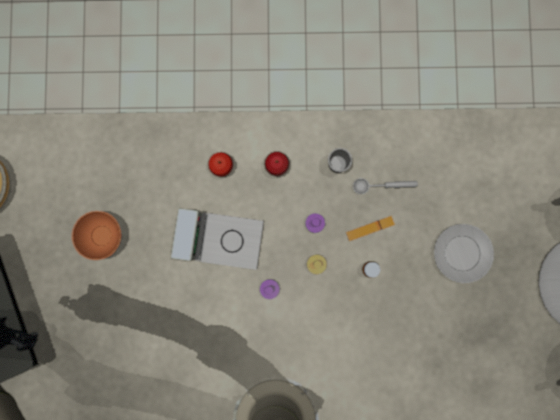

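Weight candidates in top: brass at (317,264), which is my choice, and purple look-alikes at (315,223) and (270,289). The orange wedge is at (370,228), and the bowl at (97,235) is the only other orange-ish thing. The scale is at (232,241). Next I'll take enlarged crops.

```bash
python3 - <<'E'
from h import *
a=cv2.imread('pics/top0.png')[195:305,165:405]; b=cv2.imread('pics/scene0.png')[145:265,180:350]
cv2.imwrite('pics/ct.png',cv2.resize(a,None,fx=3.3333,fy=3.3333,interpolation=cv2.INTER_CUBIC))
cv2.imwrite('pics/cs.png',cv2.resize(b,None,fx=4.5,fy=4.5,interpolation=cv2.INTER_CUBIC))
E
```

```text
(no output)
```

View pics/ct.png

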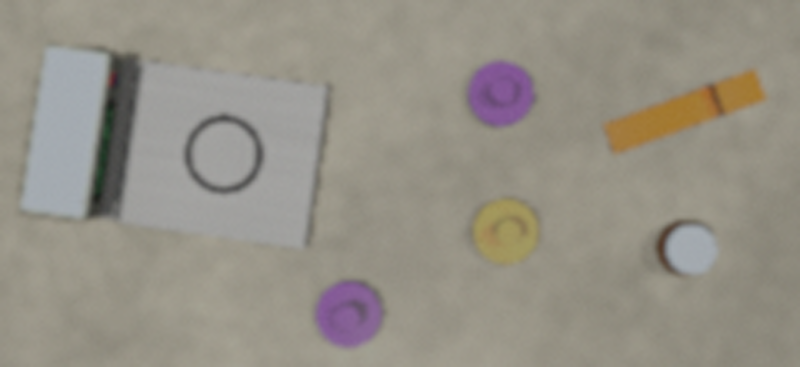

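View pics/cs.png

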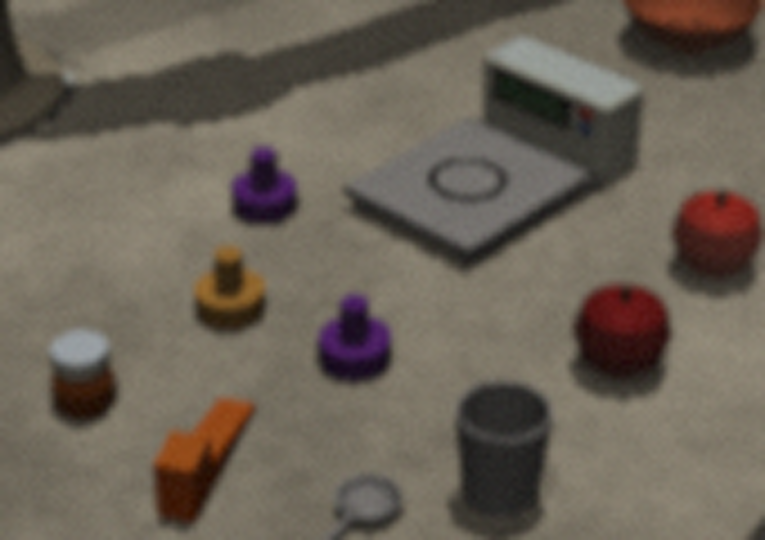

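```bash
cat >> h.py <<'E'
T,S='pics/top0.png','pics/scene0.png'
ct=lambda a:(np.array(a)+.5)/3.33333-.5+[165,195]
cs=lambda a:(np.array(a)+.5)/4.5-.5+[180,145]
E
python3 - <<'E'
from h import *
np.set_printoptions(precision=4,suppress=True)
t=ct([(224,154),(507,230),(512,229),(328,85),(307,246),(608.5,138.5)]);s=cs([(468,179),(229,288),(229,255),(466,248),(345,189),(238,402)])
print("ring,disc,knob,lipR,lipL,tip\n",tri(T,t,S,s))
print("ring@24",onz(T,t[:1],.024),"disc",onz(T,t[1:2],.024),"knob",onz(T,t[2:3],.058))
L=onz(T,t[3:5],.024);B=onz(T,ct([(140,60),(120,217)]),.024);print("lip",L,np.linalg.norm(L[0]-L[1]),"back",B,np.linalg.norm(L-B,axis=1))
d=B.mean(0)-L.mean(0);print("scale yaw",np.degrees(np.arctan2(d[1],d[0])),np.degrees(np.arctan2(*(L[0]-L[1])[::-1])),"mid",(L.mean(0)+B.mean(0))/2)
tip=onz(T,ct([(604,124),(613,153)]),.004);tail=onz(T,ct([(757,69),(767,97)]),.05)
print("tip",tip,"tail",tail);d=tip.mean(0)-tail.mean(0);print(np.linalg.norm(d),np.degrees(np.arctan2(d[1],d[0])))
E
```

```text
ring,disc,knob,lipR,lipL,tip
 [[ 0.5397  0.1283  0.0235]
 [ 0.4681 -0.1294  0.0225]
 [ 0.4703 -0.1313  0.0578]
 [ 0.601   0.0321  0.0245]
 [ 0.4555  0.053   0.0214]
 [ 0.5514 -0.2254  0.0018]]
ring@24 [[0.5393 0.1279]] disc [[ 0.4681 -0.1294]] knob [[ 0.4696 -0.1318]]
lip [[0.6015 0.0325]
 [0.4551 0.0525]] 0.1478428307177413 back [[0.6261 0.2051]
 [0.4827 0.2229]] [0.1743 0.1727]
scale yaw 81.34426816571461 -7.74862149000676 mid [0.5414 0.1283]
tip [[ 0.5644 -0.2214]
 [ 0.5376 -0.2292]] tail [[ 0.6107 -0.3539]
 [ 0.5854 -0.3622]]
0.14082345057337126 109.49715865001001
```

Call:
drive_tool --plan '[[[3, -5, 0], 0, 0], [[3, -5, 0], 0, 0], [[3, -5, 0], 0, 0], [[2.5, -5.5, 0], 0, 0], [[2.5, -5.5, 0], 0, 0]]'

```text
t: 0.72
ee_pos: [0.4538, 0.3919, 0.231]
eef_rot: [-0.696, -3.063, 0.001]
contact_force: [0.9, 1.7, -0.4]
opening: 0.0852
gripper_force: 0.0
```

Call:
drive_tool --plan '[[[1, -5.5, 0], 0, 0], [[1, -5.5, 0], 0, 0], [[0, -5.5, 0], 0, 0], [[0, -5.5, -1], 0, 0], [[0, -5.5, -1], 0, 0]]'

```text
t: 1.35
ee_pos: [0.4731, 0.1171, 0.2111]
eef_rot: [0.696, 3.063, 0.0]
contact_force: [-0.0, -0.0, -0.1]
opening: 0.0854
gripper_force: 0.0
```

Call:
drive_tool --plan '[[[0, -5, -2], 0, 0], [[0, -5, -2], 0, 0], [[0, -5, -2], 0, 0], [[0, -4, -2], 0, 0], [[0, 0, 0], 0, 0]]'

```text
t: 1.98
ee_pos: [0.472, -0.0743, 0.13]
eef_rot: [-0.704, -3.059, 0.002]
contact_force: [0.1, 0.1, 0.2]
opening: 0.0853
gripper_force: 0.0
```

Call:
drive_tool --plan '[[[-0.3, -3, 0], 0, 0], [[0, -2.6, -1], 0, 0], [[0, 0, -3], 0, 0], [[0, 0, -2], 0, 0], [[0, 0, 0], 0, 0]]'

```text
t: 2.6
ee_pos: [0.4698, -0.1261, 0.0705]
eef_rot: [-0.694, -3.062, -0.0]
contact_force: [0.0, -0.1, 0.8]
opening: 0.0857
gripper_force: 0.0
```

```bash
python3 - <<'E'
from h import *
snap('top','pics/top1.png');snap('scene','pics/scene1.png')
a=cv2.imread('pics/top1.png')[210:310,260:380]; b=cv2.imread('pics/scene1.png')[150:250,170:290]
cv2.imwrite('pics/c1.png',cv2.resize(np.hstack([a,b]),None,fx=3.3333,fy=3.3333,interpolation=cv2.INTER_CUBIC))
E
```

```text
(no output)
```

View pics/c1.png

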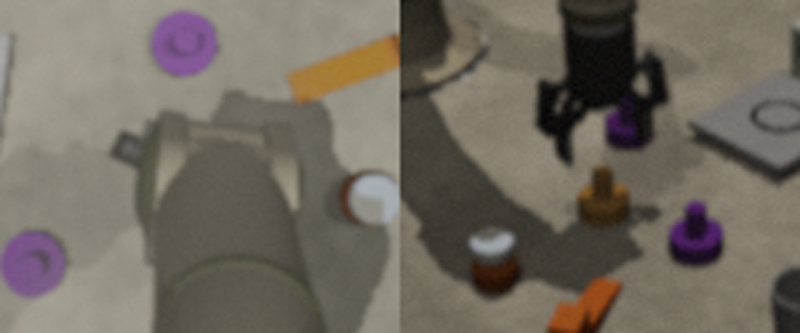

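```bash
python3 - <<'E'
from h import *
s=env.get_state();print(s['ee_pos'])
e=s['ee_pos'];d=np.array([.43,.9,0])
f=lambda X:(proj('pics/scene1.png',X)-[170,150])*3.333+[400,0]
print(f([e,e+.05*d+[0,0,.013],e-.05*d+[0,0,.013],[.469,-.1305,.058],[.469,-.1305,.024],e+[0,0,.08]]))
E
```

```text
[ 0.47055455 -0.12651203  0.07172878]
[[602.98691101 158.5467673 ]
 [642.71359452 136.62072866]
 [561.06376633 161.19196051]
 [600.20004854 170.0129965 ]
 [601.58119443 195.00554603]
 [599.66882655  96.62803389]]
```

The picture agrees with the projected points: the fingers straddle the brass knob at crop (602,170). I'll go down and grip.

Call:
drive_tool --plan '[[[-0.1, -0.4, -1], 0, 0], [[0, 0, -1.5], 0, 0], [[0, 0, -1.5], 0, 0], [[0, 0, 0], 0, 0], [[0, 0, 0], 0, 1]]'

```text
t: 3.32
ee_pos: [0.4691, -0.1311, 0.031]
eef_rot: [-0.696, -3.063, 0.0]
contact_force: [1.0, -0.1, 0.1]
opening: 0.0694
gripper_force: 0.0
```

Call:
drive_tool --plan '[[[0, 0, 0], 0, 1], [[0, 0, 0], 0, 1], [[0, 0, 0], 0, 1], [[0, 0, 0], 0, 1], [[0, 0, 0], 0, 1]]'

```text
t: 3.95
ee_pos: [0.4695, -0.1312, 0.0317]
eef_rot: [0.696, 3.063, 0.0]
contact_force: [-0.2, 0.8, 6.5]
opening: 0.022
gripper_force: 58.5
```

Call:
drive_tool --plan '[[[0, 0, 1], 0, 1], [[0, 0, 2], 0, 1], [[0, 0, 3], 0, 1], [[0, 0, 3], 0, 1], [[0, 0, 0], 0, 1]]'

```text
t: 4.58
ee_pos: [0.47, -0.1315, 0.1231]
eef_rot: [0.696, 3.06, 0.0]
contact_force: [0.5, 0.6, -5.2]
opening: 0.0225
gripper_force: 59.4
```

Call:
drive_tool --plan '[[[1.2, 4, 0], 0, 1], [[1.2, 4, 0], 0, 1], [[1.2, 4, 0], 0, 1], [[1.2, 4, 0], 0, 1], [[1.2, 4, 0], 0, 1]]'

```text
t: 5.2
ee_pos: [0.5287, 0.07, 0.1199]
eef_rot: [-0.695, -3.062, 0.002]
contact_force: [0.8, -0.1, -4.8]
opening: 0.0223
gripper_force: 59.7
```

Call:
drive_tool --plan '[[[0.8, 3, 0], 0, 1], [[0.2, 2, -1], 0, 1], [[0, 0.5, -1], 0, 1], [[0, 0, 0], 0, 1], [[0, 0, 0], 0, 1]]'

```text
t: 5.82
ee_pos: [0.539, 0.1222, 0.101]
eef_rot: [-0.699, -3.062, 0.002]
contact_force: [-0.2, -1.0, -4.9]
opening: 0.0223
gripper_force: 59.7
```

```bash
python3 - <<'E'
from h import *
s=env.get_state();print(s['ee_pos'],s['contact_force'],s['opening'])
snap('top','pics/top2.png');snap('scene','pics/scene2.png')
a=cv2.imread('pics/top2.png')[180:280,170:290]; b=cv2.imread('pics/scene2.png')[130:230,220:340]
cv2.imwrite('pics/c2.png',cv2.resize(np.hstack([a,b]),None,fx=3.3333,fy=3.3333,interpolation=cv2.INTER_CUBIC))
e=s['ee_pos']
f=lambda X:(proj('pics/scene2.png',X)-[220,130])*3.333+[400,0]
print(f([e,e-[0,0,.007],e-[0,0,.031],[.54,.128,.024]]))
E
```

```text
[0.53895598 0.12215407 0.10104501] [-0.22836127 -0.96245752 -4.92151817] 0.022286238655281513
[[609.75553426 128.31430835]
 [609.60353426 133.39887143]
 [609.08783187 150.64966998]
 [611.39276943 181.17114525]]
```

View pics/c2.png

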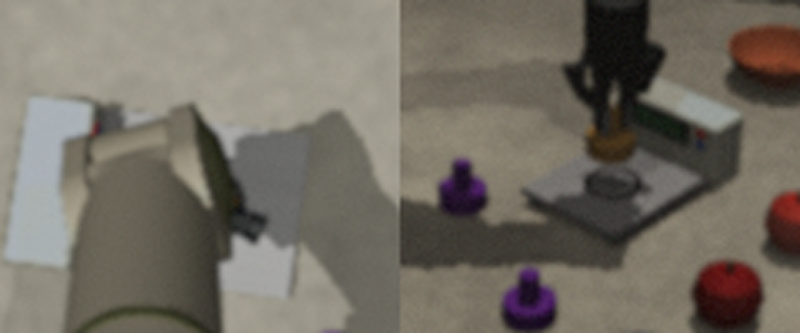

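Call:
drive_tool --plan '[[[0.1, 0.6, -1], 0, 1], [[0, 0, -1.5], 0, 1], [[0, 0, -1.2], 0, 1], [[0, 0, -0.4], 0, 1], [[0, 0, 0], 0, 1]]'

```text
t: 6.55
ee_pos: [0.5401, 0.1297, 0.0598]
eef_rot: [-0.696, -3.063, 0.001]
contact_force: [1.0, -0.4, -5.0]
opening: 0.0221
gripper_force: 59.7
```

Call:
drive_tool --plan '[[[0, 0, 0], 0, 1], [[0, 0, -0.1], 0, 1], [[0, 0, -0.1], 0, 1], [[0, 0, 0], 0, 1]]'

```text
t: 7.05
ee_pos: [0.5403, 0.1298, 0.0583]
eef_rot: [0.696, 3.063, 0.0]
contact_force: [0.3, -0.4, -4.2]
opening: 0.0222
gripper_force: 59.7
```

Call:
drive_tool --plan '[[[0, -0.15, 0], 0, 1], [[0, 0, -0.1], 0, 1], [[0, 0, -0.05], 0, 1], [[0, 0, 0], 0, 1]]'

```text
t: 7.55
ee_pos: [0.5402, 0.1283, 0.0567]
eef_rot: [-0.696, -3.063, 0.0]
contact_force: [0.1, -0.1, -4.9]
opening: 0.0221
gripper_force: 59.7
```

Call:
drive_tool --plan '[[[0, 0, -0.1], 0, 1], [[0, 0, 0], 0, 1], [[0, 0, 0], 0, 1]]'

```text
t: 7.92
ee_pos: [0.5403, 0.1284, 0.0558]
eef_rot: [0.696, 3.063, 0.0]
contact_force: [0.9, 1.2, -2.7]
opening: 0.0224
gripper_force: 60.0
```

Contact is starting.

Call:
drive_tool --plan '[[[0, 0, -0.05], 0, 1], [[0, 0, 0], 0, 1], [[0, 0, 0], 0, 1]]'

```text
t: 8.3
ee_pos: [0.5403, 0.1284, 0.0558]
eef_rot: [0.696, 3.063, 0.0]
contact_force: [-1.9, 0.4, 6.4]
opening: 0.022
gripper_force: 61.0
```

Call:
drive_tool --plan '[[[0, 0, 0.05], 0, 1], [[0, 0, 0], 0, 0.6], [[0, 0, 0], 0, 0.4], [[0, 0, 0], 0, 0.2], [[0, 0, 0], 0, 0]]'

```text
t: 8.93
ee_pos: [0.5403, 0.1283, 0.0558]
eef_rot: [0.696, 3.063, -0.0]
contact_force: [-1.1, -0.1, -0.6]
opening: 0.0838
gripper_force: 0.0
```

Call:
drive_tool --plan '[[[0, 0, 0], 0, 0], [[0, 0, 0], 0, 0], [[0, 0, 2], 0, 0], [[0, 0, 4], 0, 0], [[0, 0, 5], 0, 0]]'

```text
t: 9.55
ee_pos: [0.5396, 0.1281, 0.1662]
eef_rot: [-0.695, -3.062, 0.002]
contact_force: [0.0, -0.5, 0.2]
opening: 0.0852
gripper_force: 0.0
```

Call:
drive_tool --plan '[[[0, -5, 1], -10, 0], [[0, -5.5, 0], -10, 0], [[0, -5.5, 0], -10, 0], [[0, -5.5, 0], -10, 0], [[0, -5.5, 0], -5, 0]]'

```text
t: 10.18
ee_pos: [0.5401, -0.1432, 0.1759]
eef_rot: [1.82, 2.56, 0.0]
contact_force: [1.0, 0.4, 0.1]
opening: 0.085
gripper_force: 0.0
```

```bash
python3 - <<'E'
from h import *
s=env.get_state();print(s['ee_pos'],s['eef_rot'])
snap('top','pics/top3.png');snap('scene','pics/scene3.png')
a=cv2.imread('pics/top3.png')[200:290,180:300]; b=cv2.imread('pics/scene3.png')[130:220,230:350]
cv2.imwrite('pics/c3.png',cv2.resize(np.hstack([a,b]),None,fx=3.3333,fy=3.3333,interpolation=cv2.INTER_CUBIC))
E
```

```text
[ 0.54013247 -0.14324409  0.17592826] [1.81981283e+00 2.56038447e+00 1.97988977e-04]
```

View pics/c3.png

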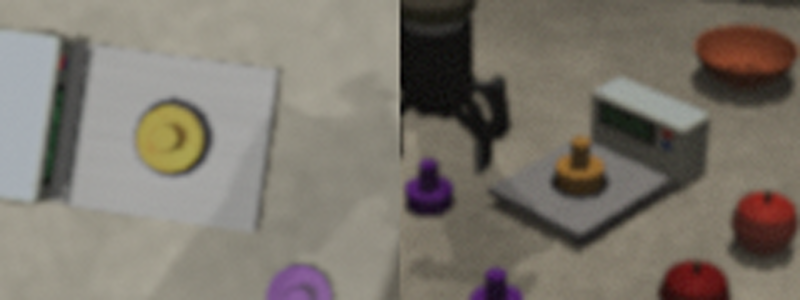

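```bash
python3 - <<'E'
from h import *
def cen(f,lo,hi,box):
    im=cv2.imread(f); h=cv2.cvtColor(im,cv2.COLOR_BGR2HSV); m=cv2.inRange(h,lo,hi)
    x0,y0,x1,y1=box; mm=np.zeros_like(m); mm[y0:y1,x0:x1]=m[y0:y1,x0:x1]
    n,l,st,c=cv2.connectedComponentsWithStats(mm); k=1+st[1:,4].argmax(); (c,r)=cv2.minEnclosingCircle(np.argwhere(l==k)[:,::-1].astype(np.float32)); return st[k],c,r
t3='pics/top3.png'
r=cen(t3,(15,90,60),(35,255,255),(200,215,270,270));print(r)
c=(r[0][:2]+(r[0][2:4]-1)/2);print("bbox c",c,onz(t3,c,.048))
im=cv2.imread(T);g=im[218:264,206:258].max(2).astype(int)
m=(g<110).astype(np.uint8);n,l,st,cc=cv2.connectedComponentsWithStats(m);print(st[1:],cc[1:])
i=[k for k in range(1,n) if abs(st[k][2]-25)<6];print([onz(T,st[k][:2]+(st[k][2:4]-1)/2+[206,218],.024) for k in i])
print("proj",proj(t3,[[.5403,.1283,.048],[.5397,.128,.024]]))
E
```

```text
(array([221, 231,  21,  21, 331], dtype=int32), (231.0, 240.92105102539062), 10.364814758300781)
bbox c [231. 241.] [[0.53820015 0.12784765]]
[[ 0  0  1  2  2]
 [15 12 23 23 95]] [[ 0.          0.5       ]
 [26.25263158 22.84210526]]
[array([[0.53879607, 0.1274826 ]])]
proj [[230.84874711 240.3000355 ]
 [231.83005094 240.70432142]]
```

Call:
drive_tool --plan '[[[1.3, -5, 0], 0, 0], [[1.3, -5, 0], 0, 0], [[1.3, -5, -1], 0, 0], [[1.2, -4.6, -2], 0, 0], [[0, 0, -3], 0, 0]]'

```text
t: 10.9
ee_pos: [0.5916, -0.3425, 0.1157]
eef_rot: [1.818, 2.557, -0.002]
contact_force: [-0.1, 0.4, 0.1]
opening: 0.0851
gripper_force: 0.0
```

Call:
drive_tool --plan '[[[0, 0, -3], 0, 0], [[0, 0, 0], 0, 0]]'

```text
t: 11.15
ee_pos: [0.59, -0.3365, 0.0835]
eef_rot: [-1.812, -2.561, 0.001]
contact_force: [-0.1, 0.7, -0.4]
opening: 0.0855
gripper_force: 0.0
```

```bash
python3 - <<'E'
from h import *
s=env.get_state();e=s['ee_pos'];print(e,s['eef_rot'])
snap('top','pics/top4.png');snap('scene','pics/scene4.png')
a=cv2.imread('pics/top4.png')[175:275,310:430]; b=cv2.imread('pics/scene4.png')[170:270,170:290]
cv2.imwrite('pics/c4.png',cv2.resize(np.hstack([a,b]),None,fx=3.3333,fy=3.3333,interpolation=cv2.INTER_CUBIC))
d=np.array([.945,.328,0])
f=lambda X:(proj('pics/scene4.png',X)-[170,170])*3.333+[400,0]
print(f([e,e+.05*d+[0,0,.013],e-.05*d+[0,0,.013],[.591,-.339,.05]]))
E
```

```text
[ 0.59000464 -0.33645299  0.08352592] [-1.81217556e+00 -2.56070372e+00  6.86528024e-04]
[[564.15489523 220.35356204]
 [613.02113883 218.460284  ]
 [514.34861778 201.1650958 ]
 [565.34673754 248.93010329]]
```

View pics/c4.png

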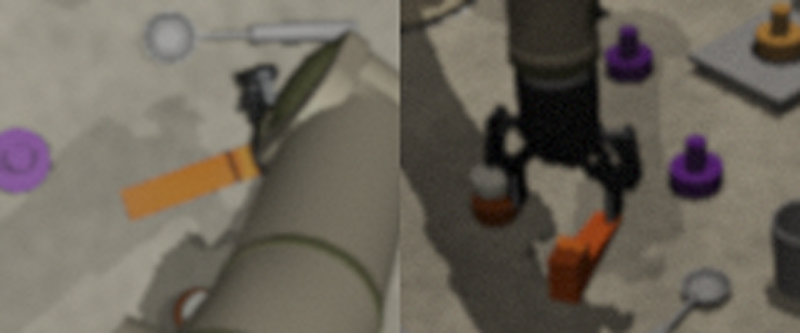

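The fingers straddle the tail block at crop (567,247) and are clear of the jar and the spoon. I'll go down and grip.

Call:
drive_tool --plan '[[[0.1, -0.2, -1.5], 0, 0], [[0, 0, -2.5], 0, 0], [[0, 0, -2.4], 0, 0], [[0, 0, -0.6], 0, 0], [[0, 0, 0], 0, 0]]'

```text
t: 11.88
ee_pos: [0.5924, -0.3398, 0.016]
eef_rot: [1.815, 2.564, -0.0]
contact_force: [0.3, -0.4, 0.8]
opening: 0.0855
gripper_force: 0.0
```

Call:
drive_tool --plan '[[[0, 0, 0], 0, 0.4], [[0, 0, 0], 0, 0.6], [[0, 0, 0], 0, 1], [[0, 0, 0], 0, 1], [[0, 0, 0], 0, 1]]'

```text
t: 12.5
ee_pos: [0.5926, -0.34, 0.0165]
eef_rot: [1.815, 2.563, 0.0]
contact_force: [0.2, 0.2, 7.1]
opening: 0.0291
gripper_force: 59.7
```

Call:
drive_tool --plan '[[[0, 0, 0], 0, 1], [[0, 0, 0], 0, 1]]'

```text
t: 12.75
ee_pos: [0.5926, -0.34, 0.0165]
eef_rot: [1.815, 2.563, 0.0]
contact_force: [-0.7, 0.4, 6.6]
opening: 0.0288
gripper_force: 59.7
```

```bash
python3 - <<'E'
from h import *
np.set_printoptions(precision=4,suppress=True)
t=ct([(501,93),(349,314)]);d=onz(T,t,.024);print("purple",d)
s=cs([(355,334),(264,187)]);print(tri(T,t,S,s))
lip=np.array([.528,.0435])
for yaw in (82,75,70):
    u=np.array([np.cos(np.radians(yaw)),np.sin(np.radians(yaw))]);n=np.array([u[1],-u[0]])
    for ds in (.128,.11,.09,.057):
        q=lip-ds*u; r=[]
        for p in d:
            v=p-q; dx=max(abs(v@u)-.013,0);dy=max(abs(v@n)-.032,0); r.append(np.hypot(dx,dy)-.03)
        print(yaw,ds,q,r)
E
```

```text
purple [[ 0.5928 -0.1256]
 [ 0.3935  0.0147]]
[[ 0.5931 -0.1253  0.0248]
 [ 0.3934  0.0149  0.0209]]
82 0.128 [ 0.5102 -0.0833] [np.float64(0.028346519046665783), np.float64(0.08847236971664116)]
82 0.11 [ 0.5127 -0.0654] [np.float64(0.03600495839081344), np.float64(0.07918500818652972)]
82 0.09 [ 0.5155 -0.0456] [np.float64(0.0485799474439588), np.float64(0.07164695457994334)]
82 0.057 [ 0.5201 -0.0129] [np.float64(0.07451680053320206), np.float64(0.06720152963073897)]
75 0.128 [ 0.4949 -0.0801] [np.float64(0.04454165657261898), np.float64(0.07452529926685655)]
75 0.11 [ 0.4995 -0.0628] [np.float64(0.047984757168612974), np.float64(0.06677480700886253)]
75 0.09 [ 0.5047 -0.0434] [np.float64(0.0561692385279627), np.float64(0.06160696255209594)]
75 0.057 [ 0.5132 -0.0116] [np.float64(0.07672833711309869), np.float64(0.060477907997613725)]
70 0.128 [ 0.4842 -0.0768] [np.float64(0.056703269403515666), np.float64(0.06436400021482629)]
70 0.11 [ 0.4904 -0.0599] [np.float64(0.05778876370139875), np.float64(0.0578640599751811)]
70 0.09 [ 0.4972 -0.0411] [np.float64(0.06304500206973859), np.float64(0.054640496155921384)]
70 0.057 [ 0.5085 -0.0101] [np.float64(0.07942900110918837), np.float64(0.054607244273111505)]
```

Call:
drive_tool --plan '[[[0, 0, 1], 0, 1], [[0, 0, 3], 0, 1], [[0, 0, 4], 0, 1], [[0, 0, 0.5], 0, 1], [[0, 0, 0], 0, 1]]'

```text
t: 13.38
ee_pos: [0.5922, -0.3394, 0.101]
eef_rot: [1.815, 2.564, 0.0]
contact_force: [0.4, -1.2, -1.4]
opening: 0.0294
gripper_force: 59.2
```

Call:
drive_tool --plan '[[[-1.4, 4, 0], -3, 1], [[-1.8, 5, 0], -6, 1], [[-1.8, 5, 0], -6, 1], [[-1.8, 5, 0], -6, 1], [[-1.6, 4.5, 0], -6.4, 1]]'

```text
t: 14.0
ee_pos: [0.5066, -0.1028, 0.0996]
eef_rot: [-2.373, -2.056, 0.003]
contact_force: [0.9, 1.2, -1.7]
opening: 0.0288
gripper_force: 59.3
```

Call:
drive_tool --plan '[[[0, 0.5, -2], 0, 1], [[0, 0, -2], 0, 1], [[0, 0, 0], 0, 1]]'

```text
t: 14.38
ee_pos: [0.5068, -0.0993, 0.059]
eef_rot: [-2.368, -2.06, 0.005]
contact_force: [-0.0, -0.1, -1.7]
opening: 0.029
gripper_force: 59.2
```

```bash
python3 - <<'E'
from h import *
s=env.get_state();e=s['ee_pos'];print(e,s['eef_rot'],s['opening'])
snap('top','pics/top5.png');snap('scene','pics/scene5.png')
a=cv2.imread('pics/top5.png')[190:290,210:330]; b=cv2.imread('pics/scene5.png')[140:240,190:310]
cv2.imwrite('pics/c5.png',cv2.resize(np.hstack([a,b]),None,fx=3.3333,fy=3.3333,interpolation=cv2.INTER_CUBIC))
E
```

```text
[ 0.50683095 -0.099296    0.05895528] [-2.36839675 -2.05951052  0.00462732] 0.028970842438535704
```

View pics/c5.png

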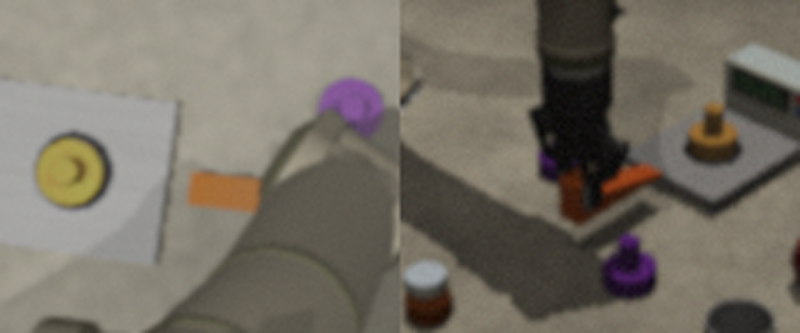

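```bash
python3 - <<'E'
from h import *
f='pics/top5.png'
c=lambda a:(np.array(a)+.5)/3.3333-.5+[210,190]
tip=onz(f,c([(191,172),(187,205)]),.0465);print(tip,tip.mean(0))
u=np.array([.139,.990]);e=np.array([.5068,-.0993]);v=tip.mean(0)-e;print("fwd",v@u,"lat",v@[.99,-.139])
L=onz(f,c([(179,100),(158,263)]),.024);m=L.mean(0);print("lip",L,m)
w=m-tip.mean(0);print("tip->lip fwd",w@u,"lat",w@[.99,-.139])
E
```

```text
[[0.53656229 0.02012348]
 [0.50700026 0.02390161]] [0.52178127 0.02201255]
fwd 0.12218181753876023 lat -0.002030983270437282
lip [[0.60306975 0.0315994 ]
 [0.4547461  0.05154937]] [0.52890793 0.04157439]
tip->lip fwd 0.02035682764973923 lat 0.004336289860223799
```

Call:
drive_tool --plan '[[[0.4, 0, -1.5], 0, 1], [[0, 0, -1.5], 0, 1], [[0, 0, -0.9], 0, 1], [[0, 0, -0.1], 0, 1], [[0, 0, 0], 0, 1]]'

```text
t: 15.1
ee_pos: [0.5122, -0.0998, 0.0207]
eef_rot: [-2.371, -2.061, 0.0]
contact_force: [0.1, 0.4, -1.5]
opening: 0.0294
gripper_force: 59.2
```

Call:
drive_tool --plan '[[[0, 0, -0.1], 0, 1], [[0, 0, 0], 0, 1], [[0, 0, 0], 0, 1]]'

```text
t: 15.48
ee_pos: [0.5124, -0.0996, 0.02]
eef_rot: [2.371, 2.061, 0.0]
contact_force: [-0.4, 0.2, -1.4]
opening: 0.0293
gripper_force: 59.2
```

Call:
drive_tool --plan '[[[0, 0, -0.2], 0, 1], [[0, 0, -0.1], 0, 1], [[0, 0, 0], 0, 1], [[0, 0, 0], 0, 1]]'

```text
t: 15.98
ee_pos: [0.5122, -0.0997, 0.0168]
eef_rot: [-2.371, -2.061, 0.0]
contact_force: [-0.2, 0.9, -1.3]
opening: 0.0291
gripper_force: 59.2
```

Call:
drive_tool --plan '[[[0, 0, -0.05], 0, 1], [[0, 0, 0], 0, 1], [[0, 0, 0], 0, 1]]'

```text
t: 16.35
ee_pos: [0.5123, -0.0997, 0.0164]
eef_rot: [2.371, 2.061, 0.0]
contact_force: [-0.7, 0.2, 3.6]
opening: 0.0292
gripper_force: 59.7
```

Call:
drive_tool --plan '[[[0.1, 1, 0], 0, 1], [[0.2, 1.5, 0], 0, 1], [[0.25, 1.5, 0], 0, 1], [[0.15, 1, 0], 0, 1], [[0, 0, 0], 0, 1]]'

```text
t: 16.98
ee_pos: [0.5199, -0.0469, 0.0164]
eef_rot: [-2.367, -2.064, -0.002]
contact_force: [1.3, 2.1, 6.3]
opening: 0.0293
gripper_force: 60.2
```

Call:
drive_tool --plan '[[[0, 0.2, 0], 0, 1], [[0, 0.2, 0], 0, 1], [[0, 0, 0], 0, 1]]'

```text
t: 17.35
ee_pos: [0.5197, -0.045, 0.0164]
eef_rot: [2.37, 2.061, 0.001]
contact_force: [0.0, -1.4, 6.0]
opening: 0.0291
gripper_force: 60.0
```

Call:
drive_tool --plan '[[[0.1, 0.2, 0], 0, 1], [[0, 0.2, 0], 0, 1], [[0, 0, 0], 0, 1]]'

```text
t: 17.73
ee_pos: [0.5205, -0.0413, 0.0164]
eef_rot: [2.37, 2.061, 0.0]
contact_force: [0.1, -3.0, 6.2]
opening: 0.0294
gripper_force: 60.0
```

Call:
drive_tool --plan '[[[0, 0.2, 0], 0, 1], [[0, 0.2, 0], 0, 1], [[0, 0, 0], 0, 1]]'

```text
t: 18.1
ee_pos: [0.5205, -0.0373, 0.0164]
eef_rot: [2.371, 2.061, 0.0]
contact_force: [0.2, -2.3, 6.1]
opening: 0.0295
gripper_force: 60.0
```

Call:
drive_tool --plan '[[[0, 0.2, 0], 0, 1], [[0, 0, 0], 0, 1]]'

```text
t: 18.35
ee_pos: [0.5205, -0.0353, 0.0164]
eef_rot: [2.371, 2.061, 0.0]
contact_force: [-0.3, -2.5, 6.2]
opening: 0.0295
gripper_force: 60.0
```

Call:
drive_tool --plan '[[[0.05, 0.2, 0], 0, 1], [[0, 0, 0], 0, 1]]'

```text
t: 18.6
ee_pos: [0.5209, -0.0333, 0.0164]
eef_rot: [2.371, 2.061, -0.0]
contact_force: [0.1, -2.5, 5.5]
opening: 0.0291
gripper_force: 60.1
```

Call:
drive_tool --plan '[[[0, 0.2, 0], 0, 1], [[0, 0, 0], 0, 1]]'

```text
t: 18.85
ee_pos: [0.521, -0.0318, 0.0164]
eef_rot: [2.371, 2.06, -0.0]
contact_force: [0.6, -3.9, 6.4]
opening: 0.0292
gripper_force: 60.1
```

Call:
drive_tool --plan '[[[0.05, 0.2, 0], 0, 1], [[0, 0, 0], 0, 1]]'

```text
t: 19.1
ee_pos: [0.521, -0.0311, 0.0164]
eef_rot: [2.371, 2.058, -0.002]
contact_force: [-2.1, -8.8, 6.0]
opening: 0.0292
gripper_force: 60.2
```

Call:
drive_tool --plan '[[[0.05, 0.3, 0], 0, 1], [[0, 0, 0], 0, 1], [[0.05, 0.3, 0], 0, 1], [[0, 0, 0], 0, 1]]'

```text
t: 19.6
ee_pos: [0.5221, -0.0253, 0.0164]
eef_rot: [2.371, 2.057, -0.002]
contact_force: [-1.4, -9.2, 5.7]
opening: 0.029
gripper_force: 60.1
```

Call:
drive_tool --plan '[[[0.05, 0.3, 0], 0, 1], [[0, 0, 0], 0, 1], [[0.05, 0.3, 0], 0, 1], [[0, 0, 0], 0, 1]]'

```text
t: 20.1
ee_pos: [0.523, -0.0193, 0.0164]
eef_rot: [2.372, 2.057, -0.002]
contact_force: [-1.2, -9.4, 5.9]
opening: 0.0292
gripper_force: 60.1
```

Call:
drive_tool --plan '[[[0.03, 0.3, 0], 0, 1], [[0, 0.1, 0], 0, 1], [[0, 0, 0], 0, 1], [[0, 0, 0], 0, 1]]'

```text
t: 20.6
ee_pos: [0.5235, -0.0155, 0.0164]
eef_rot: [2.372, 2.057, -0.002]
contact_force: [-0.7, -10.2, 6.4]
opening: 0.0297
gripper_force: 60.2
```

```bash
python3 - <<'E'
from h import *
s=env.get_state();e=s['ee_pos'];print(e,s['eef_rot'],s['contact_force'])
snap('top','pics/top6.png');snap('scene','pics/scene6.png')
a=cv2.imread('pics/top6.png')[190:290,190:310]; b=cv2.imread('pics/scene6.png')[130:230,220:340]
cv2.imwrite('pics/c6.png',cv2.resize(np.hstack([a,b]),None,fx=3.3333,fy=3.3333,interpolation=cv2.INTER_CUBIC))
E
```

```text
[ 0.5234692  -0.01547984  0.01643914] [ 2.37157374e+00  2.05674472e+00 -1.91869901e-03] [ -0.65694897 -10.20620807   6.36430736]
```

View pics/c6.png

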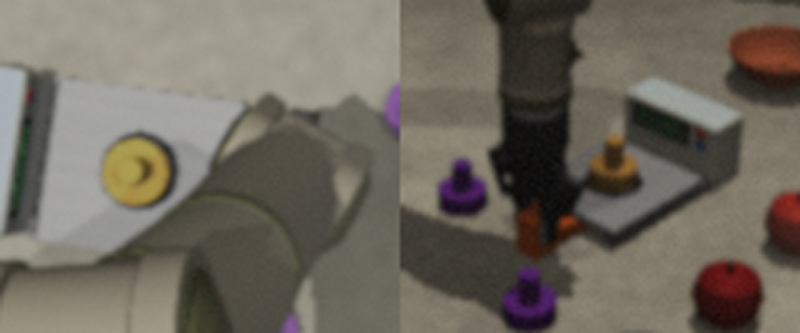

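Call:
drive_tool --plan '[[[0.02, 0.13, 0], 0, 1], [[0, 0, 0], 0, 1], [[0, 0, 0], 0, 1], [[0, 0, 0], 0, 1], [[0, 0, 0], 0, 1]]'

```text
t: 21.32
ee_pos: [0.5236, -0.0142, 0.0164]
eef_rot: [2.372, 2.057, -0.002]
contact_force: [-1.4, -10.0, 5.7]
opening: 0.0292
gripper_force: 60.1
```

```bash
python3 - <<'E'
from h import *
s=env.get_state();print(s['ee_pos'],s['contact_force'],s['opening'])
# lip height check: edge profile at front-right corner and knob shift, scene3 (rest) vs now
snap('scene','pics/scene7.png')
f=lambda p:cv2.cvtColor(cv2.imread(p),cv2.COLOR_BGR2GRAY).astype(np.float32)
A,B=f('pics/scene3.png'),f('pics/scene7.png')
M=lambda th:None
def lift(X,th,h=np.array([.540+.085*.139,.128+.085*.99,.019]),u=np.array([.139,.99,0])):
    d=(np.array(X)-h)@u; r=np.array(X)-h; z=r[2]; return h+(r-d*u-[0,0,z])+d*np.cos(th)*u+z*np.sin(th)*u+np.array([0,0,-d*np.sin(th)+z*np.cos(th)])
for X in ([.540,.128,.065],[.570,.055,.024],[.590,.045,.02]):
    q0=proj(S,X)[0];q1=proj(S,lift(X,.024))[0];x,y=np.round(q0).astype(int);r=7
    a=A[y-r:y+r+1,x-r:x+r+1];b=B[y-r:y+r+1,x-r:x+r+1]
    W=np.eye(2,3,dtype=np.float32)
    try: cc,W=cv2.findTransformECC(a,b,W,cv2.MOTION_TRANSLATION,(3,200,1e-5),None,3); print("expected 4mm:",q1-q0,"seen",W[:,2],cc)
    except cv2.error as e: print("ecc fail")
E
```

```text
[ 0.52361368 -0.01424374  0.01642464] [-1.44774063 -9.97770852  5.65985346] 0.02920211923501514
expected 4mm: [ 0.19434863 -0.53575448] seen [-0.01518615 -0.27903828] 0.9045275936654997
expected 4mm: [ 0.04759971 -0.79453743] seen [ 1.254467   -0.21985866] 0.9205337947497342
expected 4mm: [ 0.03702079 -0.82350755] seen [ 0.14512226 -0.40338147] 0.9177962462648613
```

```bash
python3 -c "
from cell import env
print(env.sign_off())"
```

```text
the job is handed in; nothing more can be done
None
```

The job is handed in at about 21 s: the brass weight stands on the ring to within about 1 mm, and the gripped wedge holds the lip up by about 4 mm. I worked the gap out from wedge travel after contact (3.7–4.3 mm); a rough camera check showed only about half the expected image shift, so it did not confirm it.

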